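# Shut and lock the fruit box

## Robot

A 6-joint arm with a two-finger parallel gripper is mounted at the origin on the work surface; the furniture and walls round the work are solid. World frame = base frame: x ahead of the robot, y to its left, z up, the work surface at z = 0. Lengths are in m, angles in rad, forces in N, time in s.
With the tool pointing down it reaches from about 0.4 to 0.825 m from the base axis. Payload 7 kg.
Tool frame: the origin (TCP) lies midway between the tips of the shut fingers; the grasp point (between the pads) lies 19 mm behind it; z points along the fingers, x is the direction in which the jaws open and shut, and the axes are right-handed (so a half turn about z gives the same grasp; the last joint's range is limited). The gripper opens to 88 mm and grips with 3 to 60 N. Pads are 19 mm wide; open, the fingers measure 130 mm over their backs; the gripper's body (78 mm by 193 mm) begins 47 mm behind the grasp point.
Start: joints at [-0.873, 0.359, 0.012, 0, -1.224, -0.288], TCP at [0.269, -0.619, 0.227] pointing down, gripper open.
Joint ranges: [-3.07, 3.07], [-1.43, 2.12], [-1.02, 1.25], [-3.03, 1.67], [-3.05, -0], [-3.03, 3.03]. Speed limits (rad/s): [2.39, 2.39, 3.01, 3.14, 3.14, 3.14].

## Interface

Orientations are given as [roll, pitch, yaw] about the fixed x, y, z axes, in that order (R = Rz(yaw) Ry(pitch) Rx(roll)).
In Python, from station import status, eyes, workorder gives the robot as it stands.
- The arm moves only by the shell command python3 -m jog 'ROWS' [OPENING] [FORCE]. ROWS is JSON, a list of rows, each a list of 6 numbers: the shift along the world's x, y, z in mm, then the turn, a rotation vector about the world's x, y, z in rad. A call has 1 to 12 rows; each row shifts and turns the pose as measured when the row begins; what a row does not reach is not made up. A row lasts 1/10 s, in which the tool goes at most 50 mm and 8.59 degrees, less where a joint would pass 70% of its speed; a pose out of reach is approached as far as the arm can. A call with a gripper value outside its range is refused whole. OPENING is the opening, from 0 (shut) to 1 (fully open), set as the call begins (- or left out, the last holds). The fingers move at their own pace and stop on an object; FORCE is the grip in N (left out, the last holds). Time passes only in rows, so rows that do not move let the fingers close. It gives the time, the measured TCP pose, the force and the opening at its end, in the units of the state.
- status.get_state(): the state, without advancing time (a new reading comes with each control period).
- eyes.grab_frame(name): name is "side" or "top"; returns the picture (400x640x3 uint8, blue, green, red); there is no depth.
- eyes.calibration(name): a dict with "camera_matrix" (3x3 intrinsics, pixels), "cam_to_world" (4x4, takes a point from camera to world coordinates). Camera axes: x right, y up, looking along -z (the intrinsics and any distortion apply to the point x, -y, -z); pixel columns grow to the right and rows downward; lengths in m; the calibration is good to about 2 mm. A picture is of the moment at which its call begins. calibration takes no time and is no camera call.
- workorder.job_done(): hands the job in, once; it reports no verdict.
The state is a dict: "t": time; "q": joint angles; "qd": joint speeds; "joint_efforts": joint torques, N m; "eef_pos": TCP position; "ee_rot": TCP orientation; "force": force on the tool from outside, world axes, zero at the start; "moment": the same for the moment, N m; "width": finger opening in m.
Only numpy, scipy, OpenCV 4.12 (cv2) and the standard library are available. Lean on these libraries where they do the work, as an engineer would, in place of code of your own. Each camera call takes 0.05 s, during which the arm holds its last target. There are 200 camera calls.

## Task

Shut the fruit box: push its open wooden lid right down with the fingertips, then fold the steel locking flap on the lid's front edge down over the rim and press it in until its hooked edge snaps beneath the box's rim lip and stays there by itself. Work with the fingertips alone, pushing gently: lift or carry nothing, do not shove the box out of its place or raise the lid further, and leave the fruit and the things around alone.

Things in the scene. Friction and masses are not known exactly. Their poses are not given: they have to be found in the camera images.
- food_box: white stoneware box on rubber feet, 196 wide (y) x 146 deep (x), 2.2 to 3.1 kg, loose; origin under its centre on the worktop, front faces its own -x, z up. Its rim top is 84 mm up; at the front a lip juts out to x = -83 mm, its rounded, downturned nose 78 to 82 mm up.
- lid (a joint): wooden lid (208 wide, 164 deep, 14 thick) hinged along the back of the box: 0 = shut on the rim, grows as it opens, up to 1.5 rad; starts at 0.4 to 0.85. Stiff hinge: it stays where it is left; 1 to 4 N down near its front edge moves it. Shut, its top face is 98.5 mm above the worktop.
- lid_hinge (a point): point on the lid's back hinge axis, which runs along the box's y: in the box frame at x = 86 mm, y = 0, z = 90 mm. It turns with the lid, -x along the lid to its front edge, 168 mm away; the lid's top face is at its own z = 8.5 mm.
- flap (a joint): steel locking flap hinged on the lid's front edge: angle from the lid, 0 = folded down square to the lid, hook under the lip; 1.57 = straight out in the lid's plane; more = tipped above it. Starts at 0.95 to 2.05. Springy hinge: folded but not locked, it drifts back out to 0.45 or more; the hook meets the lip at about 0.3. With the lid shut, 4 to 8 N inward on its lower half snaps it past; locked it rests at 0 to 0.08.
- flap_hinge (a point): point on the flap's hinge axis, mid-width: with the lid shut at x = -84 mm, y = 0, z = 98 mm in the box frame. It turns with the flap: its own -z runs down the flap, its own -x is the flap's outside.
- flap_edge (a point): middle of the flap's free edge, on its outside. The flap is 76 wide, 34 long from hinge to this edge and 3 thick, with a hooked ridge on its inside 20 mm from the hinge. Locked, this edge is at x = -87 mm, y = 0, z = 65 mm in the box frame and the flap's outside is upright.
- lemon: lemon lying in the left (+y) half of the box, 72 x 57 x 58, origin under it
- lime: lime lying in the right half of the box, 55 x 47 x 48, origin under it
- spice_jar: spice jar with a green cap, 46 across, 106 tall, standing to the left of the box; origin under it
- salt: salt shaker, 44 across, 90 tall, standing to the right of the box; origin under it
- garlic: garlic bulb, 53, on the wooden board to the right; origin under it
- lemon_b: second lemon, 72 x 57 x 58, on the wooden board to the right; origin under it
- teaspoon: teaspoon, 138 long, lying on the worktop to the left; origin under its middle
- bowl: black bowl, 142 across, 66 tall, on the worktop to the left; origin under it

How it is judged:
By the outcome, as a careful person would: the job done as asked, in the order asked, and still so for the second after the job is handed in, with the robot touching nothing.
It also fails if it takes over 45 s, if anything falls off the work surface, if the arm or the gripper's body presses on something with over 40 N, if the wrist force passes 120 N, or if a joint passes its speed limit or range.

## Working session

There is one attempt and no reset: what is moved stays moved. The work goes in short steps, Python scripts to look and compute and a shell command to move; the robot and the scene stay as the last step left them, time stands still between calls to the robot, and variables do not carry over. Pictures are saved under pics/ and viewed, about 8 in all and at most 12, crops included, and the job is handed in when it is done.

```bash
ls; mkdir -p pics
python3 - <<'E'
from station import status, eyes
import cv2,numpy as np
np.set_printoptions(precision=4,suppress=True)
for n in("side","top"):
    cv2.imwrite(f"pics/{n}0.png",eyes.grab_frame(n)); c=eyes.calibration(n); print(n,{k:(np.array(v) if not isinstance(v,str) else v) for k,v in c.items()})
print(status.get_state())
E
```

```text
pics
side {'camera_matrix': array([[418.9012,   0.    , 320.9994],
       [  0.    , 418.9012, 201.9417],
       [  0.    ,   0.    ,   1.    ]]), 'cam_to_world': array([[ 0.9972,  0.028 , -0.07  ,  0.4277],
       [-0.0734,  0.5719, -0.817 , -1.3869],
       [ 0.0171,  0.8198,  0.5724,  1.0379],
       [ 0.    ,  0.    ,  0.    ,  1.    ]])}
top {'camera_matrix': array([[388.9912,   0.    , 323.4107],
       [  0.    , 388.9912, 201.1027],
       [  0.    ,   0.    ,   1.    ]]), 'cam_to_world': array([[ 0.0042,  0.9949, -0.101 ,  0.3955],
       [-1.    ,  0.0036, -0.0062,  0.0039],
       [-0.0058,  0.101 ,  0.9949,  1.3432],
       [ 0.    ,  0.    ,  0.    ,  1.    ]])}
{'t': 0.1, 'q': array([-0.8729,  0.3593,  0.0112, -0.0003, -1.2241, -0.2881]), 'qd': array([-0.0002, -0.0014,  0.0018,  0.0013,  0.0013, -0.0007]), 'joint_efforts': array([ -0.0013, -58.4164,  29.3753,   7.0156,   0.0101,  -0.0001]), 'eef_pos': array([ 0.2687, -0.6188,  0.2257]), 'ee_rot': array([-3.1414, -0.0014,  1.9805]), 'force': array([ 0.0139,  0.3598, -0.597 ]), 'moment': array([ 0.023 , -0.0466,  0.0123]), 'width': 0.08746296348743919}
```

View pics/side0.png

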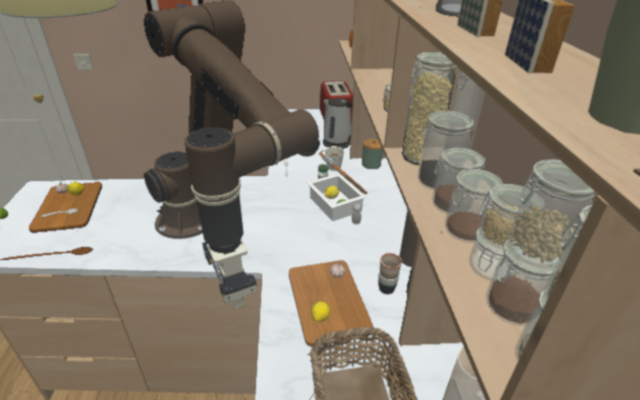

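View pics/top0.png

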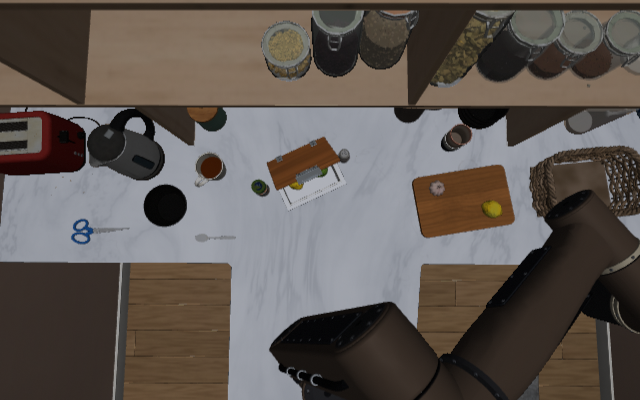

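The side view shows the box at about (336,197) with the lid tipped up behind it. The top view shows the wooden lid at about (303,163), the steel flap at about (310,174), and the white box front edge at about (318,197). I'll zoom in on both.

Run:
```python
import cv2,numpy as np
a=cv2.imread("pics/top0.png")[125:220,240:360];b=cv2.imread("pics/side0.png")[140:230,295:405]
f=lambda i:cv2.resize(i,(395,int(395*i.shape[0]/i.shape[1])),interpolation=cv2.INTER_CUBIC)
A,B=f(a),f(b);h=max(len(A),len(B));p=lambda i:np.pad(i,((0,h-len(i)),(0,5),(0,0)))
cv2.imwrite("pics/z0.png",np.hstack([p(A),p(B)]))
```

```text
(no output)
```

View pics/z0.png

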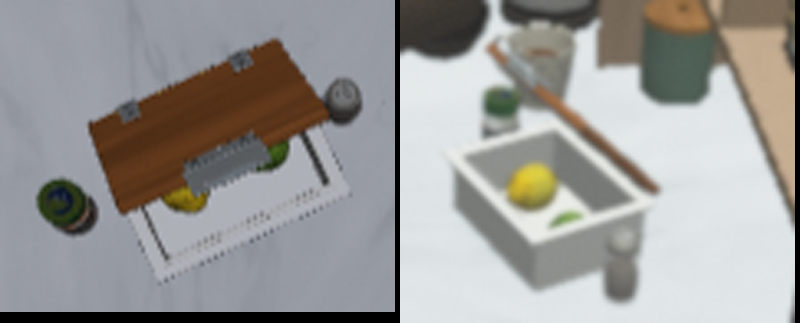

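Left is the top view: lid corners at zoom (92,125), (278,40), (330,118), (122,212), the flap around (228,163), and the box front corners at (165,282) and (350,192). On the right, from the side, the lid shows nearly edge-on from (657,188) to (490,45), and the rim corners are at (450,155), (560,122), (650,200), (540,240).

```bash
cat > h.py <<'E'
import numpy as np,cv2
from station import eyes,status
C={n:eyes.calibration(n) for n in("side","top")}
def ray(n,p):
    K=np.array(C[n]["camera_matrix"]);T=np.array(C[n]["cam_to_world"])
    d=np.array([(p[0]-K[0,2])/K[0,0],-(p[1]-K[1,2])/K[1,1],-1.]);return T[:3,3],T[:3,:3]@d
def onz(n,p,z): o,d=ray(n,p);return o+d*(z-o[2])/d[2]
def onplane(n,p,q,nn): o,d=ray(n,p);return o+d*((q-o)@nn)/(d@nn)
def proj(n,P):
    K=np.array(C[n]["camera_matrix"]);T=np.array(C[n]["cam_to_world"]);c=T[:3,:3].T@(np.array(P)-T[:3,3])
    return K[0,2]-K[0,0]*c[0]/c[2],K[1,2]+K[1,1]*c[1]/c[2]
E
python3 - <<'E'
from h import *
np.set_printoptions(precision=4,suppress=True)
tz=lambda X,Y:(240+X/3.29-.35,125+Y/3.29-.35); sz=lambda X,Y:(295+(X-400)/3.59-.35,140+Y/3.59-.35)
print("front rim top",[onz("top",tz(*p),.082) for p in((165,282),(350,192))])
print("side rim FL,BL,BR,FR",[onz("side",sz(*p),.084) for p in((450,155),(560,122),(650,200),(540,240))])
print("lid back top",[onz("top",tz(*p),.095) for p in((92,125),(278,40))])
# wood quad
im=cv2.imread("pics/top0.png");hsv=cv2.cvtColor(im,cv2.COLOR_BGR2HSV)
m=cv2.inRange(hsv,(3,110,50),(18,255,255));m[:125]=0;m[220:]=0;m[:,:255]=0;m[:,350:]=0
c=max(cv2.findContours(m,0,2)[0],key=cv2.contourArea);print(cv2.contourArea(c),cv2.approxPolyDP(cv2.convexHull(c),4,True)[:,0].tolist())
E
```

```text
front rim top [array([0.4928, 0.121 , 0.082 ]), array([ 0.5833, -0.062 ,  0.082 ])]
side rim FL,BL,BR,FR [array([0.502 , 0.1188, 0.084 ]), array([0.6407, 0.1882, 0.084 ]), array([0.7244, 0.0128, 0.084 ]), array([ 0.5916, -0.0589,  0.084 ])]
lid back top [array([0.6476, 0.1942, 0.095 ]), array([0.7342, 0.0102, 0.095 ])]
1596.5 [[323, 137], [339, 160], [277, 189], [267, 163]]
```

```bash
cat >> h.py <<'E'
YAW=.454;O=np.array([.615,.0665,0]);c,s=np.cos(YAW),np.sin(YAW);R=np.array([[c,-s,0],[s,c,0],[0,0,1.]])
w=lambda p:O+R@np.array(p)
b=lambda P:R.T@(np.array(P)-O)
E
python3 - <<'E'
from h import *
np.set_printoptions(precision=4,suppress=True)
tz=lambda X,Y:(240+X/3.29-.35,125+Y/3.29-.35); sz=lambda X,Y:(295+(X-400)/3.59-.35,140+Y/3.59-.35)
def rep(n,p,y):
    q=b(onplane(n,p,w([0,y,0]),R[:,1]));d=q-[.086,y,.09];print(n,q,"r",np.hypot(d[0],d[2]),"ang",np.arctan2(d[2],-d[0]))
rep("top",(339,160.5),-.104);rep("top",(277.5,189),.104);rep("top",tz(330,118),-.104);rep("top",tz(122,212),.104)
rep("side",sz(490,45),.104)
print("flap edge corners");rep("top",tz(195,195),.038);rep("top",tz(270,162),-.038)
print("flap upper corners");rep("top",tz(185,165),.038);rep("top",tz(262,133),-.038)
# predict
for a in(.5,.6,.7,.8):
    T=lambda x,y,z:w([.086+x*np.cos(a)+z*np.sin(a),y,.09-x*np.sin(a)+z*np.cos(a)])
    print(a,[np.round(proj("top",T(-.168,y,.0085)),1) for y in(.104,-.104)],[np.round(proj("side",T(-.168,y,.0085)),1) for y in(.104,-.104)])
    H=np.array(T(-.17,0,.008))
    for f in(.95,1.2,1.5,1.8,2.05):
        t=a+f-1.57;e=H+R@np.array([-.034*np.cos(t),0,.034*np.sin(t)]);print("  f",f,np.round([proj("top",e+R[:,1]*y) for y in(.038,-.038)],1).tolist(),np.round([proj("side",e+R[:,1]*y) for y in(.038,-.038)],1).tolist())
print("img: top",tz(122,212),tz(330,118),"flap",tz(195,195),tz(270,162),"side",sz(490,45), "flapside",sz(505,55),sz(540,90))
E
```

```text
top [-0.0212 -0.104   0.1615] r 0.12884616685232878 ang 0.5878573620219905
top [-0.0206  0.104   0.1715] r 0.13419164146474602 ang 0.6529355151533858
top [-0.0262 -0.104   0.1826] r 0.14545970138203881 ang 0.6902103710324008
top [-0.0267  0.104   0.2108] r 0.1651776336182046 ang 0.8200591438907668
side [-0.0219  0.104   0.2128] r 0.16346996494491048 ang 0.8502683928131252
flap edge corners
top [ 0.0602  0.038  -0.4151] r 0.5057939988545923 ang -1.519754887291974
top [-0.0352 -0.038   0.1588] r 0.13941615065860224 ang 0.5163965473049734
flap upper corners
top [-0.1359  0.038   0.8685] r 0.8094889468454061 ang 1.2931109930150855
top [-0.0208 -0.038   0.233 ] r 0.17844463495231816 ang 0.9294759702578334
0.5 [array([282.4, 199.6]), array([344.4, 169.9])] [array([312.2, 161.6]), array([338.9, 185.2])]
  f 0.95 [[307.3, 200.9], [330.0, 190.0]] [[312.5, 171.6], [322.0, 180.4]]
  f 1.2 [[307.2, 200.6], [330.0, 189.6]] [[312.5, 169.7], [322.1, 178.5]]
  f 1.5 [[306.6, 199.4], [329.6, 188.4]] [[313.1, 167.4], [322.7, 176.2]]
  f 1.8 [[305.7, 197.4], [328.8, 186.3]] [[314.3, 165.3], [324.0, 173
[... 1100 characters left out ...]
([346.5, 174.5])]
  f 0.95 [[301.6, 189.0], [325.2, 177.7]] [[319.7, 158.9], [329.6, 167.4]]
  f 1.2 [[301.1, 187.8], [324.8, 176.5]] [[320.3, 157.0], [330.3, 165.4]]
  f 1.5 [[300.1, 185.7], [324.0, 174.3]] [[321.6, 154.7], [331.6, 163.1]]
  f 1.8 [[298.7, 182.9], [322.8, 171.4]] [[323.3, 152.8], [333.4, 161.1]]
  f 2.05 [[297.5, 180.3], [321.6, 168.8]] [[325.0, 151.6], [335.1, 159.9]]
img: top (276.73206686930087, 189.08768996960487) (339.95395136778114, 160.51626139817628) flap (298.9205167173252, 183.92051671732523) (321.7168693009118, 173.89012158054712) side (319.7196378830083, 152.18481894150418) flapside (323.8979108635097, 154.97033426183845) (333.64721448467964, 164.71963788300837)
```

Run:
```python
from h import *
np.set_printoptions(precision=4,suppress=True)
o1,d1=ray("top",(320,105));o2,d2=ray("side",(437,230))
A=np.array([[d1[0],-d2[0]],[d1[2],-d2[2]]]);t=np.linalg.solve(A,[o2[0]-o1[0],o2[2]-o1[2]]);print("shelf edge",o1+d1*t[0])
for a in(.85,.8,.7,.6,.5,.4,.3,.2,.1,0):
    print(a,w([.0955-.15*np.cos(a)+.0085*np.sin(a),0,.09+.15*np.sin(a)+.0085*np.cos(a)])*1000)
```

```text
shelf edge [0.6454 0.0154 0.6441]
0.85 [617.5958  67.7668 208.3019]
0.8 [612.3861  65.2244 203.5254]
0.7 [602.6424  60.4695 193.1338]
0.6 [593.8798  56.1934 181.7117]
0.5 [586.1856  52.4386 169.3733]
0.4 [579.637   49.2429 156.2418]
0.3 [574.2992  46.6381 142.4484]
0.2 [570.2256  44.6502 128.131 ]
0.1 [567.4569  43.2991 113.4325]
0 [566.0208  42.5983  98.5   ]
```

```bash
python3 -m jog '[[0,0,40,0,0,0.044],[10,0,30,0,0,0],[21,43,0,0,0,0],[21,43,0,0,0,0],[21,43,0,0,0,0],[21,43,0,0,0,0],[21,43,0,0,0,0],[21,43,0,0,0,0],[21,43,0,0,0,0],[21,43,0,0,0,0],[21,43,0,0,0,0],[21,43,0,0,0,0]]' 0 20
```

```text
t: 1.3
eef_pos: [0.4888, -0.1745, 0.2911]
ee_rot: [-3.139, -0.012, 2.016]
force: [2.0, -0.4, 0.1]
width: 0.0017
```

```bash
python3 -m jog '[[20,40,0,0,0,0],[20,40,0,0,0,0],[20,40,0,0,0,0],[20,40,0,0,0,0],[20,40,0,0,0,0],[20,40,0,0,0,0.009],[0,0,0,0,0,0]]'
python3 - <<'E'
from h import *
print(status.get_state()["eef_pos"])
a=eyes.grab_frame("top")[115:215,240:360];b_=eyes.grab_frame("side")[100:230,270:405]
f=lambda i:cv2.resize(i,(395,int(395*i.shape[0]/i.shape[1])),interpolation=cv2.INTER_CUBIC)
A,B=f(a),f(b_);h=max(len(A),len(B));p=lambda i:np.pad(i,((0,h-len(i)),(0,5),(0,0)))
cv2.imwrite("pics/z1.png",np.hstack([p(A),p(B)]))
E
```

```text
t: 2.0
eef_pos: [0.6119, 0.082, 0.2888]
ee_rot: [-3.137, -0.013, 2.031]
force: [-1.3, -0.8, -0.9]
width: 0.0005
[0.6119114  0.08197676 0.28880854]
```

View pics/z1.png

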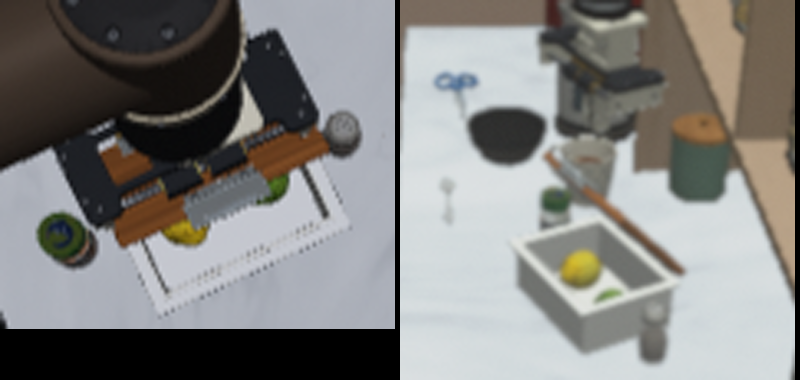

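The fingertips (side zoom about (600,135)) hang above the lid. The flap (top zoom about (228,195)) is clear in front of them. Now I'll descend and push.

```bash
python3 -m jog '[[0,-17,-35,0,0,-0.006],[0,0,-25,0,0,0],[0,0,-10,0,0,0],[0,0,-6,0,0,0],[0,0,0,0,0,0]]'
```

```text
t: 2.6
eef_pos: [0.6097, 0.0574, 0.214]
ee_rot: [-3.14, -0.012, 2.02]
force: [0.4, -0.3, -1.0]
width: 0.0005
```

```bash
python3 -m jog '[[0,3,-8,0,0,0],[-2,2,-6,0,0,0],[-5,-2,-8,0,0,0],[-5,-2,-6,0,0,0]]'; python3 -m jog '[[-4,-2,-5,0,0,0],[-4,-2,-6,0,0,0]]'
```

```text
t: 3.0
eef_pos: [0.6001, 0.0588, 0.1888]
ee_rot: [3.135, -0.01, 2.021]
force: [2.3, -1.2, 2.5]
width: 0.0005
t: 3.2
eef_pos: [0.5915, 0.0548, 0.1771]
ee_rot: [3.133, -0.009, 2.021]
force: [1.3, -0.0, -0.4]
width: 0.0003
```

```bash
python3 -m jog '[[-4,-2,-7,0,0,0],[-4,-2,-7,0,0,0],[-4,-2,-7,0,0,0],[-3,-1,-7,0,0,0]]'; python3 -m jog '[[-3,-1,-7,0,0,0],[-2,-1,-7,0,0,0],[-2,-1,-7,0,0,0],[-2,-1,-7,0,0,0]]'
```

```text
t: 3.6
eef_pos: [0.5749, 0.0472, 0.1467]
ee_rot: [3.133, -0.01, 2.021]
force: [1.5, -1.1, 2.1]
width: 0.0006
t: 4.0
eef_pos: [0.5648, 0.0428, 0.116]
ee_rot: [3.133, -0.01, 2.021]
force: [-0.6, 1.6, 1.3]
width: 0.0006
```

Run:
```python
from h import *
a=eyes.grab_frame("top")[115:215,240:360];b_=eyes.grab_frame("side")[100:230,270:405]
f=lambda i:cv2.resize(i,(395,int(395*i.shape[0]/i.shape[1])),interpolation=cv2.INTER_CUBIC)
A,B=f(a),f(b_);h=max(len(A),len(B));p=lambda i:np.pad(i,((0,h-len(i)),(0,5),(0,0)))
cv2.imwrite("pics/z2.png",np.hstack([p(A),p(B)]))
```

```text
(no output)
```

View pics/z2.png

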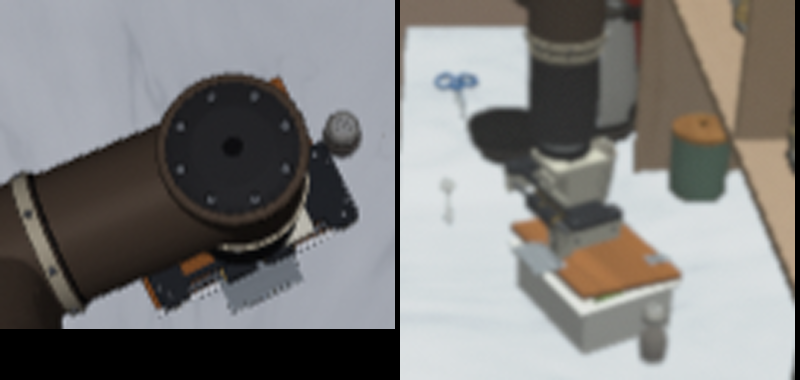

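The lid has come down with the fingers and is nearly shut; a small gap remains at the right front (side zoom about (610,295)). The flap at (540,258) stands straight out. I'll press it fully down.

```bash
python3 -m jog '[[0,0,-6,0,0,0],[0,0,-6,0,0,0],[0,0,-4,0,0,0],[0,0,-2,0,0,0]]'; python3 -m jog '[[0,0,-2,0,0,0],[0,0,0,0,0,0]]'
```

```text
t: 4.5
eef_pos: [0.5633, 0.042, 0.0982]
ee_rot: [3.137, -0.009, 2.022]
force: [-15.5, 2.8, 39.2]
width: 0.0003
t: 4.7
eef_pos: [0.5633, 0.0422, 0.0993]
ee_rot: [3.136, -0.009, 2.023]
force: [0.1, -0.1, -0.4]
width: 0.0007
```

Run:
```python
from h import *
np.set_printoptions(precision=1,suppress=True)
P=status.get_state()["eef_pos"];print("box frame",b(P)*1000)
for f in(1.8,1.57,1.3,1.1,.9,.7,.5,.3,.15,0):
    r=.027;print(f,w([-.084-r*np.sin(f)-.003*np.cos(f)-.0095,0,.098-r*np.cos(f)+.003*np.sin(f)])*1000)
```

```text
box frame [-57.1   0.8  99.3]
1.8 [508.   14.3 107.1]
1.57 [506.7  13.7 101. ]
1.3 [506.9  13.7  93.7]
1.1 [508.1  14.3  88.4]
0.9 [510.3  15.4  83.6]
0.7 [513.3  16.9  79.3]
0.5 [517.   18.7  75.7]
0.3 [521.2  20.7  73.1]
0.15 [524.7  22.4  71.8]
0 [528.3  24.2  71. ]
```

Lift off, move forward and look. The lid should stay shut.

```bash
python3 -m jog '[[0,0,20,0,0,0],[0,0,20,0,0,0],[-18,-9,0,0,0,0],[-18,-9,0,0,0,0],[-18,-9,0,0,0,0],[0,0,0,0,0,0]]'
python3 - <<'E'
from h import *
a=eyes.grab_frame("top")[115:215,240:360];b_=eyes.grab_frame("side")[150:230,300:385]
f=lambda i:cv2.resize(i,(395,int(395*i.shape[0]/i.shape[1])),interpolation=cv2.INTER_CUBIC)
A,B=f(a),f(b_);h=max(len(A),len(B));p=lambda i:np.pad(i,((0,h-len(i)),(0,5),(0,0)))
cv2.imwrite("pics/z3.png",np.hstack([p(A),p(B)]))
E
```

```text
t: 5.3
eef_pos: [0.5073, 0.0149, 0.1388]
ee_rot: [3.137, -0.01, 2.023]
force: [0.9, 0.9, -0.8]
width: 0.0002
```

View pics/z3.png

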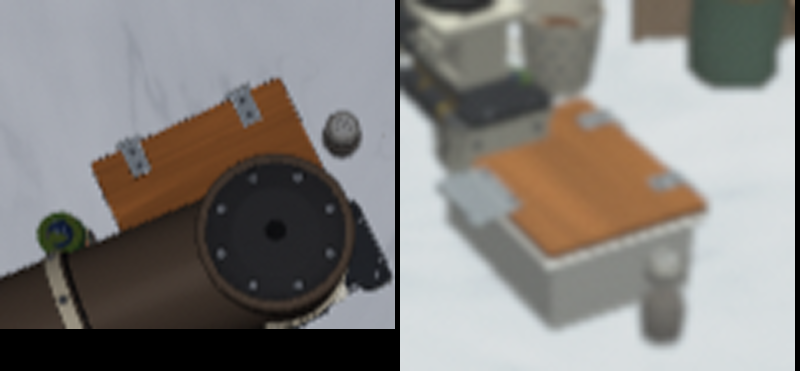

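The lid is flat and shut (side zoom: corners at (552,252), (707,207), (585,100)), with the flap sticking straight out at (480,193). I'll refine the box pose from the shut lid.

Run:
```python
from h import *
np.set_printoptions(precision=1,suppress=True)
k=395/85; sz=lambda X,Y:(300+(X-400)/k-.4,150+Y/k-.4); tz=lambda X,Y:(240+X/3.29-.35,115+Y/3.29-.35)
for n,p,e in(("side",sz(552,252),"FR -82 -104"),("side",sz(707,207),"BR 82 -104"),("side",sz(585,100),"BL 82 104"),("top",tz(92,163),"BL"),("top",tz(278,80),"BR"),("side",sz(437,175),"flapL?"),("side",sz(483,224),"flap tipR?")):
    q=onz(n,p,.0985);print(n,e,b(q)*1000,q*1000)
```

```text
side FR -82 -104 [ -82.3 -101.7   98.5] [585.7 -61.   98.5]
side BR 82 -104 [  71.3 -108.8   98.5] [726.8  -0.   98.5]
side BL 82 104 [75.2 95.7 98.5] [640.6 185.5  98.5]
top BL [ 79.8 102.5  98.5] [641.8 193.6  98.5]
top BR [ 75.1 -99.3  98.5] [726.   10.1  98.5]
side flapL? [-109.8   48.6   98.5] [495.   62.1  98.5]
side flap tipR? [-112.3  -37.8   98.5] [530.6 -16.7  98.5]
```

```bash
python3 -m jog '[[-2,-2,-15,0,0,0],[0,0,-12,0,0,0],[0,0,-6,0,0,0],[0,0,-5,0,0,0]]'; python3 -m jog '[[0,0,-5,0,0,0],[1,0,-5,0,0,0],[2,1,-5,0,0,0]]';  python3 -m jog '[[3,2,-5,0,0,0],[4,2,-4,0,0,0]]'
```

```text
t: 5.8
eef_pos: [0.5103, 0.015, 0.0998]
ee_rot: [3.133, -0.008, 2.024]
force: [-0.1, 0.5, -0.4]
width: 0.0005
t: 6.1
eef_pos: [0.5143, 0.0164, 0.0837]
ee_rot: [3.133, -0.008, 2.025]
force: [-0.2, -0.9, 2.1]
width: 0.0
t: 6.3
eef_pos: [0.5218, 0.0204, 0.0742]
ee_rot: [3.133, -0.008, 2.025]
force: [-1.3, -0.4, 2.2]
width: 0.0004
```

```bash
for i in 1; do :; done; python3 -m jog '[[0,0,-4,0,0,0],[2,1,-2,0,0,0]]'; python3 -m jog '[[2,1,0,0,0,0]]'; python3 -m jog '[[2,1,0,0,0,0]]'; python3 -m jog '[[2,1,0,0,0,0]]'
```

```text
t: 6.5
eef_pos: [0.5227, 0.0209, 0.0673]
ee_rot: [3.137, -0.008, 2.025]
force: [-4.7, -1.7, 5.9]
width: 0.0004
t: 6.6
eef_pos: [0.5235, 0.0213, 0.0667]
ee_rot: [3.14, -0.008, 2.024]
force: [-4.5, -2.4, 5.6]
width: 0.0004
t: 6.7
eef_pos: [0.5245, 0.0218, 0.0664]
ee_rot: [-3.141, -0.008, 2.024]
force: [-4.9, -2.0, 5.5]
width: 0.0007
t: 6.8
eef_pos: [0.5257, 0.0224, 0.0661]
ee_rot: [-3.139, -0.009, 2.024]
force: [-3.3, -2.2, 2.3]
width: 0.0006
```

```bash
python3 -m jog '[[3,1,0,0,0,0]]'; python3 -m jog '[[3,1,0,0,0,0]]'; python3 -m jog '[[3,1,0,0,0,0]]'; python3 -m jog '[[3,1,0,0,0,0]]'
```

```text
t: 6.9
eef_pos: [0.5281, 0.0233, 0.0658]
ee_rot: [-3.138, -0.009, 2.023]
force: [-10.4, -0.5, 4.7]
width: 0.0006
t: 7.0
eef_pos: [0.5281, 0.0232, 0.0652]
ee_rot: [-3.132, -0.01, 2.022]
force: [-16.4, -5.1, 12.6]
width: 0.0005
t: 7.1
eef_pos: [0.528, 0.0229, 0.0645]
ee_rot: [-3.126, -0.011, 2.021]
force: [-13.2, -3.9, 8.8]
width: 0.0002
t: 7.2
eef_pos: [0.5279, 0.0226, 0.0639]
ee_rot: [-3.119, -0.012, 2.02]
force: [-12.0, -2.8, 8.9]
width: 0.0007
```

A force dip followed by a hard stop at x≈528 suggests it snapped in. I'll back off and check.

```bash
python3 -m jog '[[-5,-2,0,0,0,0],[-15,-7,0,0,0,0],[-20,-10,0,0,0,0],[-20,-20,20,0,0,0],[0,-45,20,0,0,0],[0,-48,10,0,0,0],[0,-48,0,0,0,0],[0,-48,0,0,0,0],[0,-48,0,0,0,0],[0,0,0,0,0,0]]'
python3 - <<'E'
from h import *
a=eyes.grab_frame("top")[125:220,240:360];b_=eyes.grab_frame("side")[150:230,300:385]
cv2.imwrite("pics/side4.png",eyes.grab_frame("side"))
f=lambda i:cv2.resize(i,(395,int(395*i.shape[0]/i.shape[1])),interpolation=cv2.INTER_CUBIC)
A,B=f(a),f(b_);h=max(len(A),len(B));p=lambda i:np.pad(i,((0,h-len(i)),(0,5),(0,0)))
cv2.imwrite("pics/z4.png",np.hstack([p(A),p(B)]))
E
```

```text
t: 8.2
eef_pos: [0.4752, -0.2604, 0.1182]
ee_rot: [-3.14, -0.002, 2.029]
force: [0.6, 0.7, -1.1]
width: 0.0003
```

View pics/z4.png

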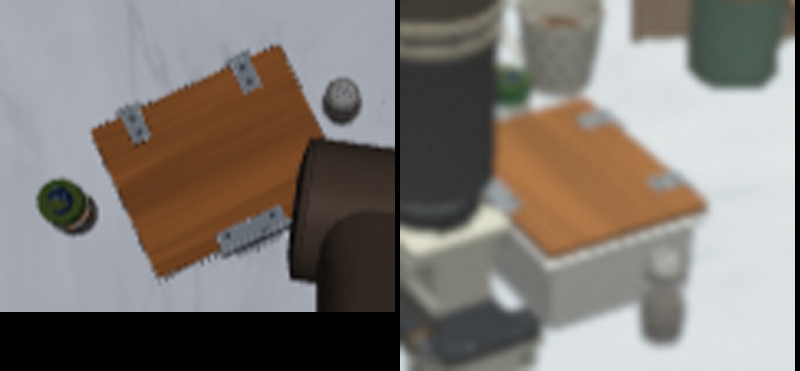

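In the top view the flap no longer sticks out beyond the lid's front edge; only the hinge leaf shows, at (255,230). The lid corners haven't moved. The arm blocks the side view, so I'll clear it and look again.

```bash
python3 -m jog '[[0,-40,30,0,0,0],[0,-40,30,0,0,0],[0,-40,30,0,0,0],[-20,-45,0,0,0,0],[-20,-45,0,0,0,0],[-20,-45,0,0,0,0],[-20,-45,0,0,0,0],[-20,-45,0,0,0,0],[0,0,0,0,0,0]]'
python3 - <<'E'
from h import *
a=eyes.grab_frame("top")[165:215,275:345];b_=eyes.grab_frame("side")[165:225,305:385]
f=lambda i:cv2.resize(i,(395,int(395*i.shape[0]/i.shape[1])),interpolation=cv2.INTER_CUBIC)
A,B=f(a),f(b_);h=max(len(A),len(B));p=lambda i:np.pad(i,((0,h-len(i)),(0,5),(0,0)))
cv2.imwrite("pics/z5.png",np.hstack([p(A),p(B)]))
for fl in(0,.45):
    for y in(.038,-.038):
        P=w([-.084-.034*np.sin(fl)-.003*np.cos(fl),y,.098-.034*np.cos(fl)]); k=395/70;ks=395/80
        t=proj("top",P);s_=proj("side",P);print(fl,y,"top zoom",(t[0]-275)*k,(t[1]-165)*k,"side zoom",400+(s_[0]-305)*ks,(s_[1]-165)*ks)
E
```

```text
t: 9.25
eef_pos: [0.3821, -0.5987, 0.2131]
ee_rot: [3.14, 0.003, 2.061]
force: [0.3, 0.7, -0.3]
width: 0.0004
0 0.038 top zoom 186.77207741125295 212.2240117553281 side zoom 442.4118105431178 143.14688054915808
0 -0.038 top zoom 303.55698148808136 156.13525471025162 side zoom 487.945521273096 188.44781977103693
0.45 0.038 top zoom 197.2159112553889 233.91051465355866 side zoom 427.43141717297425 144.42126060046954
0.45 -0.038 top zoom 314.4064502119183 177.5657323089928 side zoom 472.7073075527107 189.978582665036
```

View pics/z5.png

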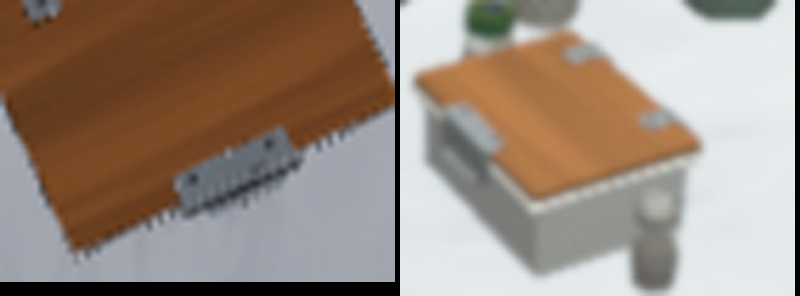

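The flap hangs upright. Its lower edge is at about (187,215)–(302,160) in the top zoom and (485,182) in the side zoom. That matches the locked prediction of (187,212)–(304,156) and (488,188), not the sprung-out one. The lid is flat.

```bash
python3 -c "
from station import workorder;print(workorder.job_done())"
```

```text
the job is handed in; nothing more can be done
None
```

The fruit box is shut and its flap locked, and I handed the job in at about 9.3 s. I pushed the lid down with the closed fingertips. Then I folded the flap down and pressed it in: the force dipped, then rose at a hard stop, as it would when the hook snaps under the lip.

**Flap and lid:** with the arm well clear about 2 s later, both cameras showed the lid flat. The flap's edge was within about 6 zoomed pixels (around 1 camera pixel) of where it should be when locked, and clearly not where it would sit sprung out.

**Surroundings:** the lid's back corners had not moved in the top view, and the spice jar and salt stood where they were. I did not check the other items one by one; the arm stayed well away from them.

**Less certain:**
- **Lid force:** the fingertips pressed for a moment with about 40 N as the lid bottomed out, more than the gentle push intended.
- **Flap force:** the final press was about 16 N inward (13 N down), against the 4 to 8 N needed.
- **Box position:** the two cameras disagreed by a few millimetres, so I finished the flap press by feel.

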